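# Level the table griddle and bed it down

## Task

Get the table griddle level for making pancakes: first push its heat slider fully to off, then stand the spirit level on the cooking plate, lengthwise and near the middle, and let go of it. Turn the knob of the screw foot at the griddle's right end until the bubble rests between the two rings, then press the level steadily and moderately down onto the plate with the fingers, and finish while still pressing, the bubble still between the rings. Leave the tub, the bottle, the jar and the cup where they are.

Things in the scene. Friction and masses are not known exactly. Their poses are not given: they have to be found in the camera images.
- griddle_plate: Table griddle, fixed for this job: steel housing 180 deep x 300 long x 44 high, dark flat cooking plate 133x290 on top with 4 mm rims left, right and back, 36 mm wide control strip along the front edge, two rubber feet at the left end, one screw foot at the right end. Origin: on the washer top midway between the left feet (tilt line), 130 mm left of the griddle's middle; axes as plate_centre.
- plate_centre (a point): Middle of the cooking plate's top surface, 50 mm above the washer top. y axis: along the griddle's length towards the left feet, away from the screw foot; x: towards the back; z: square to the plate. It tilts with the plate; at the start the screw-foot end is low by under 1 degree.
- heat_slider (a joint): Heat slider on the control strip, in m: 0 = off (left end stop, towards +y of plate_centre, at the short end of the row of ticks), 0.06 = hottest (right end stop). Stays where left; moves with about 2 N.
- heat_grip (a point): Point in the slider's grip, a black upright fin 18 (across the strip) x 11 (along the track) x 24 high; this point lies 16 mm above the strip, 8 mm below the fin's top, 62 mm above the washer top. It slides along the griddle's y axis. The strip is 5 mm lower than the plate.
- foot_grip (a point): On the vertical axis of the screw foot's round black fluted knob, 40 diameter, 72 to 98 mm above the washer top; this point is 86 mm up. The knob turns (0.08 N m, stays where left) but does not rise; the lug below it, top 43 mm up, climbs the thread. Clockwise from above raises the right end; 1 rad shifts the bubble 5 mm; 1.0 to 2.4 rad is needed. Axis 35 mm beyond the housing's end.
- level: Loose spirit level: aluminium bar 200 long x 22 wide x 40 high, 0.2 to 0.36 kg, black end caps, with a 52 mm vial in the middle of its top, closed over flush with the top. Origin: centre of the underside; x along the bar, z up. At the start it stands upright on the washer top in front of the griddle, roughly parallel to it.
- bubble (a joint): Place of the bubble in the vial, m along the level's x from the middle; 0 = centred. It floats to the higher end, 0.8 mm for each 0.001 rad of tilt, at most 14 mm, and settles in about 1 s. The bubble is 16 mm long and the two black rings are 22 mm apart, so it lies between them within 3 mm of 0.
- white_tub: white plastic food tub with snap lid, 132x150x108 mm; bystander standing on the washer top; origin under its middle.
- lemon_bottle: yellow squeeze bottle, 60x59x180 mm; bystander standing on the washer top; origin under its middle.
- empty_jar: empty clear glass bottle-jar, 88x88x138 mm; bystander standing on the washer top; origin under its middle.
- small_cup: small white coffee cup standing upside down, 63x88x51 mm; bystander standing on the washer top; origin under its middle.

How it is judged:
By the outcome, as a careful person would: the job done as asked, in the order asked, and still so for the second after the job is handed in, while the arm keeps its last pose, push and grip.
It also fails if it takes over 70 s, if anything falls off the work surface, if the arm or the gripper's body presses on something with over 40 N, if the wrist force passes 120 N, or if a joint passes its speed limit or range.

## Robot

A 6-joint arm with a two-finger parallel gripper is mounted at the origin on a cart in front of the work surface, level with it; the furniture and walls round the work are solid. World frame = base frame: x ahead of the robot, y to its left, z up, the work surface at z = 0. Lengths are in mm, angles in rad, forces in N, time in s.
With the tool pointing down it reaches from about 350 to 775 mm from the base axis. Payload 7.3 kg.
Tool frame: the origin (TCP) lies on the mounting face of the last link; the fingertips stand 178 mm ahead of it and the grasp point (between the pads) lies 159 mm ahead of it; z points along the fingers, y is the line along which they close (so a half turn about z gives the same grasp; the last joint's range is limited). The gripper opens to 92 mm and grips with 3 to 60 N. Pads are 19 mm wide; open, the fingers measure 130 mm over their backs; the gripper's body (75 mm by 190 mm) begins 47 mm behind the grasp point.
Start: joints at [1.072, 0.342, 1.524, -0, 1.275, -0.146], TCP at [181.38, 492.675, 404.741] pointing down, gripper open.
Joint ranges: [-2.53, 2.53], [-0.77, 2.02], [0.04, 2.7], [-1, 4.14], [0.28, 2.66], [-3.11, 3.11]. Speed limits (rad/s): [2.57, 2.57, 3.14, 3.14, 3.14, 3.14].

## Interface

Orientations are given as [roll, pitch, yaw] about the fixed x, y, z axes, in that order (R = Rz(yaw) Ry(pitch) Rx(roll)).
In Python, from plant import bot, vision gives the robot as it stands. The module is installed in compiled form; this text tells all that it offers.
- The arm moves only by the tool hand_motion, called after "Call:" as a command line: name --argument value ..., lists and objects as JSON in quotes. Schema: {"type":"object","properties":{"increments":{"type":"array","items":{"type":"array","prefixItems":[{"type":"number"},{"type":"array","items":{"type":"number"},"minItems":3,"maxItems":3},{"type":"number"}],"minItems":3,"maxItems":3},"minItems":1,"maxItems":5},"only":{"type":"string"},"quiet":{"type":"boolean"},"lines":{"type":"string"}},"required":["increments"],"additionalProperties":false}. increments is a list of rows, 1 to 5 of them, each written [opening, [dx, dy, dz], turn]: the finger opening in mm, then dx, dy, dz in fractions of the full range, 1 being 1000 mm, then a turn about the tool's z in a scale on which 1.0 is 4 rad; each row is the pose to reach, as a shift and turn from the pose commanded when the call began, along the tool's axes at that moment; what a row does not reach only later rows make up. A row lasts 1/8 s, in which the tool goes at most 62.5 mm and 0.188 rad, less where a joint would pass 70% of its speed; a pose out of reach is approached as far as the arm can. The fingers move at their own pace and stop on an object; the grip force is fixed at half the most. Time passes only in rows, so rows that do not move let the fingers close. The tool returns the time, the measured TCP pose, the force, the opening and the grip force at its end. only (a regular expression) keeps the lines of the reply that match it, lines (a string "A,B") keeps lines A to B, and quiet returns only ok. No shift or turn number may pass 1 either way. Input that does not fit is refused with a message, and nothing moves.
- bot.get_obs(): the state, without advancing time (a new reading comes with each control period).
- vision.capture(name): name is "scene" or "top" or "wrist"; returns a dict with "color" (420x560x3 uint8, red, green, blue), "K" (3x3 intrinsics, pixels), "R" (3x3) and "t" (3): a world point X has camera coordinates R X + t. Camera axes: x right, y down, z forward; pixel columns grow to the right and rows downward; lengths in mm; the calibration is good to about 2 mm. A picture is of the moment at which its call begins. There is no depth.
- bot.close_job(): hands the job in; it is judged then, once.
The state is a dict: "time": time; "joint_positions": joint angles; "dq": joint speeds; "tau": joint torques, N m; "tool_pos": TCP position; "tcp_rot": TCP orientation; "contact_force": force on the tool from outside, world axes, zero at the start; "moment": the same for the moment, N m; "grip_width": finger opening in mm; "finger_force": force on a finger pad.
Only numpy, scipy, OpenCV 4.12 (cv2) and the standard library are available. Lean on these libraries where they do the work, as an engineer would, in place of code of your own. Each camera call takes 0.05 s, during which the arm holds its last target. There are 200 camera calls.

## Working session

There is one attempt and no reset: what is moved stays moved. The work goes in short steps, Python scripts to look and compute and a tool call to move; the robot and the scene stay as the last step left them, time stands still between calls to the robot, and variables do not carry over. Pictures are saved under pics/ and viewed, at most 10 in all, crops included, and the job is handed in when it is done.

```bash
mkdir -p pics; ls; python3 - <<'E'
from plant import bot, vision
import cv2, numpy as np
o=bot.get_obs(); print(o)
for n in("scene","top"):
    d=vision.capture(n); cv2.imwrite(f"pics/{n}0.png",cv2.cvtColor(d["color"],cv2.COLOR_RGB2BGR)); np.savez(f"{n}0.npz",**d); print(n,d["K"].tolist(),d["R"].round(3).tolist(),d["t"])
E
```

```text
pics
{'time': 0.0, 'joint_positions': array([ 1.07200910e+00,  3.42705784e-01,  1.52504265e+00, -1.45429741e-05,
        1.27537863e+00, -1.46007581e-01]), 'dq': array([ 1.82211717e-03,  3.87827730e-04,  2.31467495e-04,  7.86673520e-05,
        9.97028373e-04, -4.03658901e-04]), 'tau': array([ 1.43745830e-03, -4.31231368e+01, -2.44228417e+01,  7.18742958e-02,
        5.57643129e-02, -1.11974286e-04]), 'tool_pos': array([181.30685734, 492.5467302 , 404.04459383]), 'tcp_rot': array([-3.14007255e+00, -2.09481385e-04,  2.78881709e+00]), 'contact_force': array([0.27934078, 0.49190099, 0.36526585]), 'moment': array([-0.01078878,  0.01045519, -0.02404215]), 'finger_force': 0.0, 'grip_width': 91.82541831861701}
scene [[528.9179215647548, 0.0, 288.41820089414574], [0.0, 528.9179215647548, 217.30005134960857], [0.0, 0.0, 1.0]] [[0.815, -0.579, -0.007], [-0.388, -0.537, -0.749], [0.43, 0.614, -0.662]] [-446.58658794  287.49017395 1088.15914852]
top [[422.510418963735, 0.0, 284.0168167333142], [0.0, 422.510418963735, 211.91758359494102], [0.0, 0.0, 1.0]] [[-0.01, -1.0, -0.025], [-0.993, 0.013, -0.117], [0.117, 0.024, -0.993]] [ 26.59749797 597.51626617 877.32340902]
```

View pics/scene0.png

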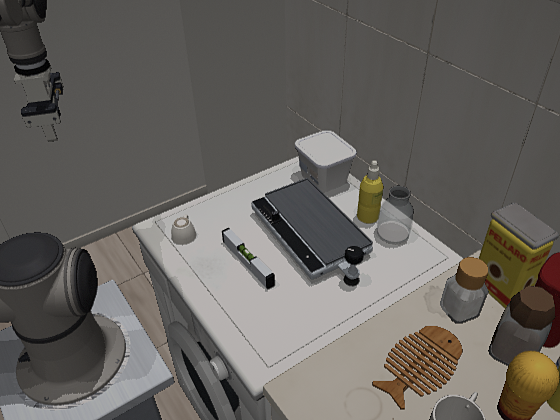

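View pics/top0.png

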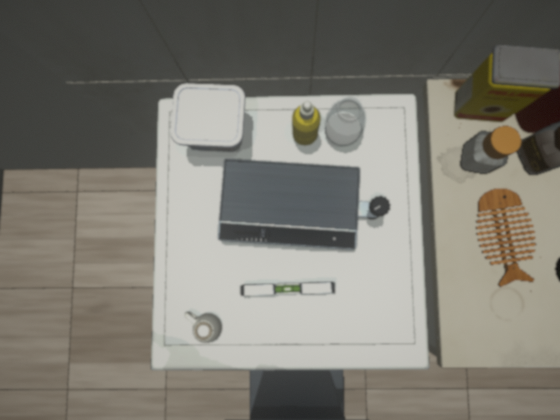

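Scene/top views: griddle at top px (219–359,160–247), knob at (379,206), level at (241–335,289), cup (205,328). I'll zoom in for the details.

```bash
cat > h.py <<'E'
import numpy as np, cv2
from plant import bot, vision
def cast(d,u,v,z):
    K,R,t=d["K"],d["R"],d["t"]; c=-R.T@t; r=R.T@np.linalg.solve(K,[u,v,1.0]); return c+r*(z-c[2])/r[2]
def snap(n,f=None):
    d=vision.capture(n)
    if f: cv2.imwrite("pics/"+f,cv2.cvtColor(d["color"],cv2.COLOR_RGB2BGR))
    return d
E
python3 - <<'E'
import cv2,numpy as np
a=cv2.imread("pics/top0.png")[150:310,210:400]; b=cv2.imread("pics/scene0.png")[170:300,215:385]
a=cv2.resize(a,None,fx=4,fy=4,interpolation=cv2.INTER_CUBIC)[:600]; cv2.imwrite("pics/topc.png",a)
b=cv2.resize(b,None,fx=4.5,fy=4.5,interpolation=cv2.INTER_CUBIC); cv2.imwrite("pics/scc.png",b)
E
```

```text
(no output)
```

View pics/topc.png

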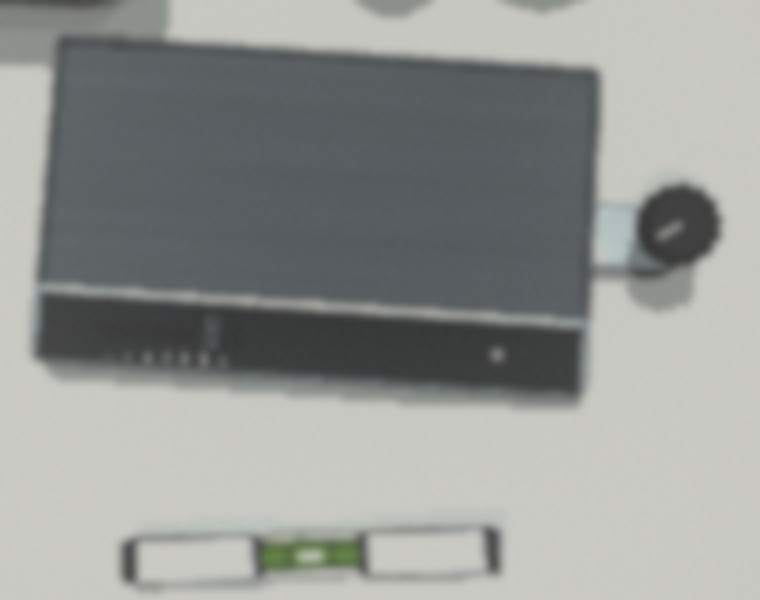

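View pics/scc.png

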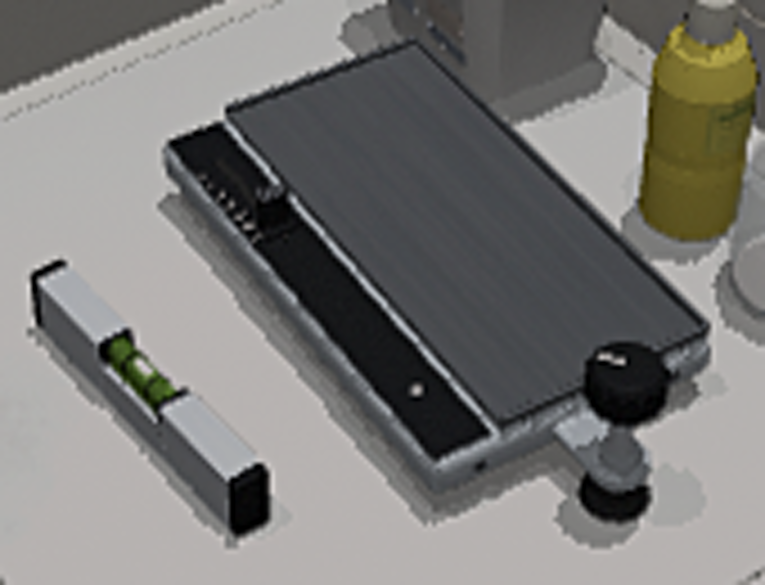

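Top crop: fin at ≈(210,330) near the right end of the tick row (105–225), knob centre (679,224), level ends (123,561)/(500,550), griddle plate corners (60,38),(598,70),(583,322),(40,288).

```bash
python3 - <<'E'
from h import *
T=np.load("top0.npz"); S=np.load("scene0.npz")
t=lambda u,v,z:cast(T,210+(u+.5)/4-.5,150+(v+.5)/4-.5,z)
s=lambda u,v,z:cast(S,215+(u+.5)/4.5-.5,170+(v+.5)/4.5-.5,z)
P=lambda n,a:print(n,np.round(a,1))
c=[t(60,38,52),t(598,70,52),t(583,322,50),t(40,288,50)]
for x in c:P("plate",x)
v=c[0]-c[1];w=c[3]-c[2]; P("len",[np.linalg.norm(v),np.linalg.norm(w),np.arctan2(*v[1::-1]),np.arctan2(v[0],v[1]),np.arctan2(w[0],w[1])]); P("cent",sum(c)/4)
for z in(46,60,70):P("fin top",t(210,330,z));
P("tickL",t(105,358,45));P("tickR",t(225,360,45))
P("fin scene top",s(268,193,70)); P("fin scene mid", s(270,210,62))
P("knob",t(679,224,98));P("knob sc",s(628,370,98))
a,b=t(123,561,40),t(500,550,40);P("lev",[*a,*b]);P("levc",(a+b)/2);P("lev yaw",np.arctan2(*(a-b)[:2]))
a,b=s(48,280,40),s(250,480,40);P("lev sc",[*a,*b]);P("vial",t(311,556,40))
P("scplate",[*s(230,108,52),*s(417,42,52)]);P("",[*s(708,330,52),*s(495,432,50)])
E
```

```text
plate [712.3 146.6  52. ]
plate [ 690.2 -142.1   52. ]
plate [ 555.5 -130.5   50. ]
plate [577.  156.7  50. ]
len [2.896e+02 2.880e+02 1.500e+00 1.000e-01 1.000e-01]
cent [633.7   7.7  51. ]
fin top [553.9  66.5  46. ]
fin top [552.9  65.4  60. ]
fin top [552.2  64.7  70. ]
tickL [539.7 122.6  45. ]
tickR [537.9  58.7  45. ]
fin scene top [549.5  63.   70. ]
fin scene mid [547.3  58.2  62. ]
knob [ 600.6 -172.9   98. ]
knob sc [ 600.9 -178.    98. ]
lev [432.9 113.4  40.  436.9 -85.   40. ]
levc [434.9  14.2  40. ]
lev yaw -0.0
lev sc [429.2 102.6  40.  437.1 -84.8  40. ]
vial [434.7  14.2  40. ]
scplate [585.6 156.7  52.  713.1 143.3  52. ]
 [ 687.3 -147.3   52.   551.4 -138.1   50. ]
```

```bash
cat >> h.py <<'E'
C=np.array([633.7,7.7]); G=0.0753
def gw(x,y): # griddle plate frame -> world xy
    return C+[x*np.cos(G)+y*np.sin(G), -x*np.sin(G)+y*np.cos(G)]
def delta(x,y,z,yaw): # shift in tool axes, turn about tool z (tool down)
    o=bot.get_obs(); w=o["tcp_rot"][2]; d=np.array([x,y,z])-o["tool_pos"]
    c,s=np.cos(w),np.sin(w)
    t=(w-yaw+np.pi)%(2*np.pi)-np.pi
    print("d",np.round([c*d[0]+s*d[1], s*d[0]-c*d[1], -d[2], t],3),"pose",o["tool_pos"].round(1),round(w,3),"F",o["contact_force"].round(1),"t",o["time"],"q6",o["joint_positions"][5].round(2))
E
python3 -c "
from h import *
delta(*gw(-85.5,8),300,np.pi-G)"
```

```text
d [-5.07626e+02 -3.14445e+02  1.04110e+02 -2.77000e-01] pose [181.3 492.6 404.1] 2.789 F [ 0.2 -0.2 -1. ] t 0.1 q6 -0.15
```

Units first: shifts go in shares of 1000 mm and turns go in shares of 4 rad. So -255 mm / 1000 = -0.255, -205 mm / 1000 = -0.205, -0.277 rad / 4 = -0.0693.

Call:
hand_motion --increments '[[0,[-0.055,-0.033,0.008],-0.015],[0,[-0.105,-0.066,0.016],-0.03],[0,[-0.155,-0.098,0.024],-0.045],[0,[-0.205,-0.129,0.032],-0.0575],[0,[-0.255,-0.16,0.04],-0.0693]]'

```text
time: 0.72
tool_pos: [366.2, 252.8, 364.4]
tcp_rot: [3.141, 0.0, 3.068]
contact_force: [0.9, 0.9, -0.2]
grip_width: 46.4
finger_force: 0.0
```

Call:
hand_motion --increments '[[0,[-0.05,-0.031,0.008],0],[0,[-0.1,-0.062,0.016],0],[0,[-0.15,-0.093,0.024],0],[0,[-0.2,-0.124,0.032],0],[0,[-0.25,-0.155,0.04],0]]'

```text
time: 1.35
tool_pos: [604.3, 79.5, 324.0]
tcp_rot: [3.141, -0.001, 3.065]
contact_force: [0.8, 0.4, 0.5]
grip_width: 1.0
finger_force: 0.0
```

```bash
python3 -c "
from h import *
delta(*gw(-85.5,8),236,np.pi-G)"
```

```text
d [ 5.0702e+01 -6.1438e+01  8.8011e+01 -1.0000e-03] pose [604.3  79.5 324. ] 3.065 F [0.8 0.4 0.5] t 1.35 q6 -1.49
```

To row units: -75 mm / 1000 = -0.075, 51 mm / 1000 = 0.051.

Call:
hand_motion --increments '[[0,[0.04,-0.046,0.01],0],[0,[0.051,-0.075,0.01],0],[0,[0.051,-0.075,0.01],0]]'

```text
time: 1.72
tool_pos: [545.8, 8.4, 314.1]
tcp_rot: [-3.142, -0.002, 3.063]
contact_force: [0.8, 0.9, 0.6]
grip_width: 0.4
finger_force: 0.0
```

```bash
python3 -c "
from h import *
d=snap('wrist','w1.png');np.savez('w1.npz',**d)
delta(*gw(-85.5,8),236,np.pi-G)"
```

```text
d [-1.6980e+00  1.2876e+01  7.8613e+01 -2.0000e-03] pose [546.4   9.4 314.6] 3.064 F [0.6 0.2 0. ] t 1.775 q6 -1.62
```

View pics/w1.png

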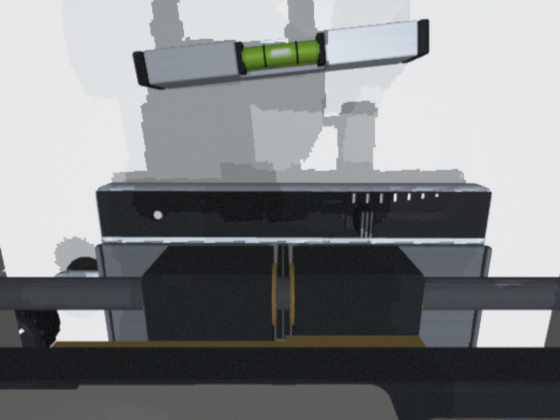

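Wrist view: fin at ≈(367,224), ticks (353–437,196), level vial at (281,54), strip clearly seen.

```bash
python3 -c "
from h import *
d=np.load('w1.npz')
for n,u,v,z in [('fin',367,220,70),('tick0',437,195,45),('tickR',353,197,45),('vial',281,54,40),('levA',136,70,40),('levB',428,38,40),('L',488,243,54),('R',98,243,54),('stripF L',487,187,45),('stripF R',103,187,45)]:
  p=cast(d,u,v,z); q=p[:2]-C; print(n,p.round(1),'g',np.round([q[0]*np.cos(G)-q[1]*np.sin(G),q[0]*np.sin(G)+q[1]*np.cos(G)],1))"
```

```text
fin [547.9  63.   70. ] g [-89.8  48.7]
tick0 [540.8 119.6  45. ] g [-101.   104.6]
tickR [537.5  58.8  45. ] g [-99.8  43.7]
vial [436.6  14.4  40. ] g [-197.1   -8.1]
levA [438.7 -84.3  40. ] g [-187.5 -106.5]
levB [434.6 112.3  40. ] g [-206.4   89.4]
L [577.3 153.8  54. ] g [-67.2 141.5]
R [ 554.8 -128.6   54. ] g [ -68.4 -141.9]
stripF L [537.8 155.4  45. ] g [-106.8  140. ]
stripF R [ 515.7 -121.1   45. ] g [-108.  -137.3]
```

```bash
python3 -c "
from h import *
delta(*gw(-87,2),234,np.pi-G)"
```

```text
d [-2.1200e-01  6.8720e+00  8.0613e+01 -2.0000e-03] pose [546.4   9.4 314.6] 3.064 F [0.6 0.2 0. ] t 1.775 q6 -1.62
```

To row units: 80 mm / 1000 = 0.08, 40 mm / 1000 = 0.04, -0.002 rad / 4 = -0.0005.

Call:
hand_motion --increments '[[0,[0,0.006,0.04],-0.0005],[0,[0,0.007,0.08],-0.0005],[0,[0,0.007,0.08],-0.0005]]'

```text
time: 2.15
tool_pos: [546.3, 18.2, 232.5]
tcp_rot: [3.141, -0.006, 3.069]
contact_force: [-0.9, 0.0, 0.3]
grip_width: 0.4
finger_force: 0.0
```

Call:
hand_motion --increments '[[0,[0,0.015,0],0],[0,[0,0.025,0],0],[0,[0,0.035,0],0],[0,[0,0.045,0],0],[0,[0,0.055,0],0]]'

```text
time: 2.78
tool_pos: [551.7, 72.4, 236.3]
tcp_rot: [-3.142, 0.004, 3.068]
contact_force: [-0.5, -1.7, 8.7]
grip_width: 0.5
finger_force: 3.6
```

Call:
hand_motion --increments '[[0,[0,0.005,0],0],[0,[0,0.01,0],0],[0,[0,0.013,0],0],[0,[0,0.013,0],0]]'

```text
time: 3.28
tool_pos: [552.6, 85.4, 236.4]
tcp_rot: [3.141, 0.004, 3.068]
contact_force: [0.7, -1.1, 7.4]
grip_width: 0.4
finger_force: 2.9
```

```bash
python3 -c "
from h import *
delta(*gw(-87,80),234,np.pi-G)
d=snap('top','t1.png');np.savez('t1.npz',**d)"
```

```text
d [2.880e-01 8.586e+00 2.421e+00 2.000e-03] pose [552.6  85.4 236.4] 3.068 F [ 0.7 -1.1  7.4] t 3.275 q6 -1.48
```

```bash
python3 -c "
from h import *
d=snap('scene');w=snap('wrist')
a=cv2.resize(d['color'][170:290,225:385],None,fx=4,fy=4)
b=cv2.resize(w['color'],None,fx=.5,fy=.5)
im=np.zeros((700,640,3),np.uint8); im=np.zeros((480,800,3),np.uint8); 
im[:480,:520]=a[:,:520]; im[:210,520:800]=b
cv2.imwrite('pics/s2.png',im[:,:,::-1])"
```

```text
(no output)
```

View pics/s2.png

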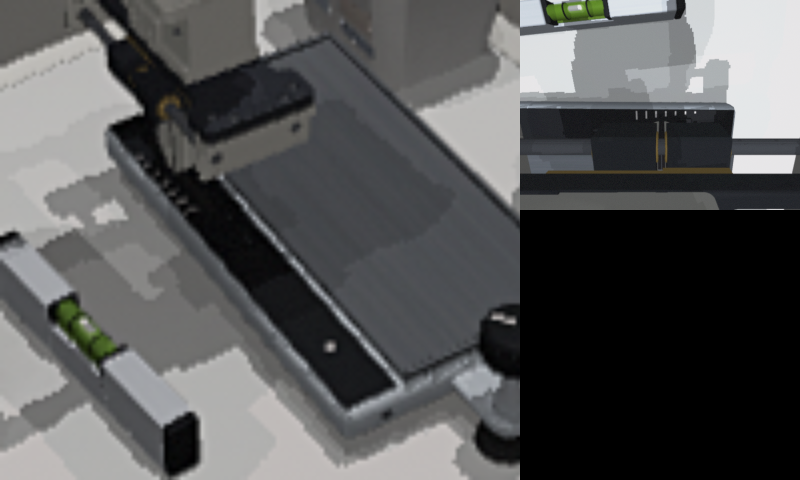

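Fin hidden behind the fingers; the tick row is partly visible. Raising 2 mm and continuing.

To row units: 5 mm / 1000 = 0.005, -3 mm / 1000 = -0.003.

Call:
hand_motion --increments '[[0,[0,0.003,-0.003],0],[0,[0,0.005,-0.003],0],[0,[0,0.005,-0.003],0]]'

```text
time: 3.8
tool_pos: [552.5, 90.1, 238.2]
tcp_rot: [3.141, 0.001, 3.068]
contact_force: [-0.1, -1.2, 5.1]
grip_width: 0.2
finger_force: 2.2
```

Call:
hand_motion --increments '[[0,[0,0.002,0],0],[0,[0,0.004,0],0],[0,[0,0.004,0],0]]'

```text
time: 4.18
tool_pos: [552.8, 94.0, 238.2]
tcp_rot: [3.141, 0.001, 3.068]
contact_force: [-1.1, -1.5, 5.9]
grip_width: 0.1
finger_force: 2.6
```

```bash
python3 -c "
from h import *
delta(*gw(-87,80),234,np.pi-G)"
```

```text
d [-1.780e-01  3.500e-02  4.233e+00  2.000e-03] pose [552.8  94.  238.2] 3.068 F [-1.1 -1.5  5.9] t 4.175 q6 -1.47
```

To row units: -80 mm / 1000 = -0.08, -55 mm / 1000 = -0.055.

Call:
hand_motion --increments '[[0,[0,-0.005,-0.003],0],[0,[0,-0.03,-0.055],0],[0,[0.01,-0.08,-0.08],0],[0,[0.01,-0.08,-0.08],0]]'

```text
time: 4.68
tool_pos: [536.5, 12.4, 319.5]
tcp_rot: [-3.141, 0.003, 3.064]
contact_force: [0.7, 0.3, -0.4]
grip_width: 0.5
finger_force: 0.0
```

```bash
python3 -c "
from h import *
d=snap('wrist');np.savez('w2.npz',**d); cv2.imwrite('pics/w2.png',cv2.resize(d['color'][150:270,270:500],None,fx=3,fy=3)[:,:,::-1])
delta(*gw(-87,80),234,np.pi-G)"
```

```text
d [-1.0288e+01  8.1359e+01  8.4214e+01 -1.0000e-03] pose [536.5  13.7 318.2] 3.065 F [0.3 0.1 0.8] t 4.725 q6 -1.61
```

View pics/w2.png

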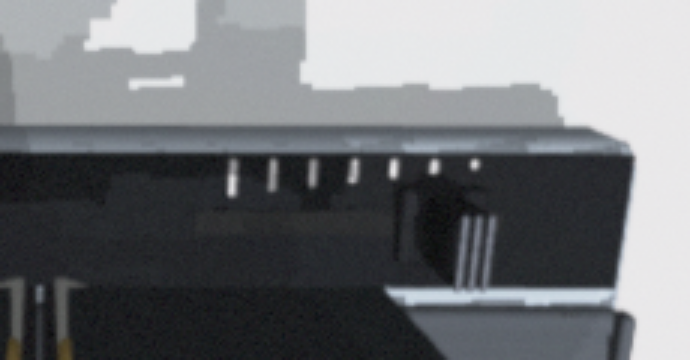

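Fin moved: its top now at crop (475,250) = px (428,233), the last small tick at (475,165).

```bash
python3 -c "
from h import *
d=np.load('w2.npz')
for n,u,v,z in [('fin',428.5,228,70),('finbase',425,220,46),('tick0',428.2,205,45),('tickR',347,208,45)]:
  p=cast(d,u,v,z); q=p[:2]-C; print(n,p.round(1),'g',np.round([q[0]*np.cos(G)-q[1]*np.sin(G),q[0]*np.sin(G)+q[1]*np.cos(G)],1))"
```

```text
fin [550.4 110.   70. ] g [-90.8  95.8]
finbase [552.5 117.   46. ] g [-89.2 102.9]
tick0 [541.2 119.5  45. ] g [-100.6  104.5]
tickR [538.8  58.9  45. ] g [-98.5  43.9]
```

```bash
python3 -c "
from h import *
delta(*gw(-89,65),239,np.pi-G)"
```

```text
d [-8.3080e+00  6.6357e+01  7.9214e+01 -1.0000e-03] pose [536.5  13.7 318.2] 3.065 F [0.3 0.1 0.8] t 4.725 q6 -1.61
```

To row units: 79 mm / 1000 = 0.079, 66 mm / 1000 = 0.066.

Call:
hand_motion --increments '[[0,[-0.008,0.045,0.02],0],[0,[-0.008,0.066,0.05],0],[0,[-0.008,0.066,0.079],0],[0,[-0.008,0.066,0.079],0]]'

```text
time: 5.22
tool_pos: [548.4, 81.3, 235.6]
tcp_rot: [-3.141, -0.007, 3.069]
contact_force: [0.5, -0.4, -0.2]
grip_width: 0.8
finger_force: 0.0
```

Call:
hand_motion --increments '[[0,[0,0.006,0],0],[0,[0,0.012,0],0],[0,[0,0.017,0],0],[0,[0,0.02,0],0],[0,[0,0.022,0],0]]'

```text
time: 5.85
tool_pos: [551.6, 101.9, 239.5]
tcp_rot: [3.142, 0.002, 3.068]
contact_force: [0.3, -2.5, 5.3]
grip_width: 0.2
finger_force: 2.5
```

Call:
hand_motion --increments '[[0,[0,0.001,0],0],[0,[0,0.002,0],0]]'

```text
time: 6.1
tool_pos: [551.7, 103.4, 239.5]
tcp_rot: [-3.141, 0.002, 3.068]
contact_force: [0.2, -6.4, 6.2]
grip_width: 0.6
finger_force: 4.8
```

To row units: 3 mm / 1000 = 0.003, 2 mm / 1000 = 0.002.

Call:
hand_motion --increments '[[0,[0,0.002,0],0],[0,[0,0.003,0],0],[0,[0,0.003,0],0]]'

```text
time: 6.48
tool_pos: [551.9, 104.5, 239.5]
tcp_rot: [-3.137, 0.001, 3.068]
contact_force: [-0.8, -15.1, 8.4]
grip_width: 0.4
finger_force: 8.4
```

Call:
hand_motion --increments '[[0,[0,-0.015,0],0],[0,[0,-0.03,-0.05],0],[0,[0.02,-0.06,-0.11],0],[60,[0.06,-0.09,-0.11],0],[60,[0.06,-0.09,-0.11],0]]'

```text
time: 7.1
tool_pos: [482.7, 20.4, 349.2]
tcp_rot: [3.141, -0.001, 3.065]
contact_force: [1.0, 1.0, 0.9]
grip_width: 15.5
finger_force: 0.0
```

```bash
python3 -c "
from h import *
d=snap('wrist');np.savez('w3.npz',**d)
# level: green vial + bright
hsv=cv2.cvtColor(d['color'],cv2.COLOR_RGB2HSV); m=cv2.inRange(hsv,(35,120,50),(60,255,255))
r=cv2.minAreaRect(cv2.findNonZero(m)); print(r)
print(cast(d,*r[0],40).round(1)); 
delta(435.5,14.3,300,np.pi/2)"
```

```text
((272.0423278808594, 143.409423828125), (17.28705596923828, 64.48346710205078), 84.0938491821289)
[434.4  14.   40. ]
d [ 47.988 -10.279  49.014   1.495] pose [484.1  20.9 349. ] 3.066 F [ 0.7  0.3 -0.3] t 7.15 q6 -1.61
```

To row units: 60 mm / 1000 = 0.06, 50 mm / 1000 = 0.05, 0.92 rad / 4 = 0.23.

Call:
hand_motion --increments '[[92,[0.02,-0.005,0.01],0.047],[92,[0.048,-0.01,0.02],0.0925],[92,[0.048,-0.01,0.04],0.14],[92,[0.048,-0.01,0.05],0.185],[92,[0.048,-0.01,0.06],0.23]]'

```text
time: 7.78
tool_pos: [437.2, 15.6, 287.7]
tcp_rot: [-3.142, -0.001, 2.142]
contact_force: [-0.4, -0.6, -0.3]
grip_width: 70.0
finger_force: 0.0
```

Call:
hand_motion --increments '[[92,[0,0,0],0.045],[92,[0,0,0],0.0925],[92,[0,0,0],0.1388],[92,[0,0,0],0.1388]]'

```text
time: 8.28
tool_pos: [437.1, 15.5, 288.2]
tcp_rot: [-3.141, -0.001, 1.595]
contact_force: [-1.0, 0.2, -0.0]
grip_width: 91.8
finger_force: 0.0
```

```bash
python3 -c "
from h import *
delta(435,14.2,186,np.pi/2+.0205)"
```

```text
d [-1.24900e+00 -2.13200e+00  1.02158e+02  4.00000e-03] pose [437.1  15.5 288.2] 1.595 F [-1.   0.2 -0. ] t 8.275 q6 -0.16
```

To row units: 102 mm / 1000 = 0.102, 90 mm / 1000 = 0.09, 0.004 rad / 4 = 0.001.

Call:
hand_motion --increments '[[92,[-0.001,-0.002,0.05],0.001],[92,[-0.001,-0.002,0.09],0.001],[92,[-0.001,-0.002,0.102],0.001],[92,[-0.001,-0.002,0.102],0.001],[15,[-0.001,-0.002,0.102],0.001]]'

```text
time: 8.9
tool_pos: [435.2, 14.1, 187.8]
tcp_rot: [3.139, 0.0, 1.59]
contact_force: [0.6, 0.3, 0.7]
grip_width: 86.1
finger_force: 0.0
```

Call:
hand_motion --increments '[[15,[0,0,0],0],[15,[0,0,0],0],[15,[0,0,0],0],[15,[0,0,0],0],[15,[0,0,0],0]]'

```text
time: 9.52
tool_pos: [434.5, 14.1, 186.7]
tcp_rot: [-3.142, -0.0, 1.589]
contact_force: [-0.2, -1.2, -0.5]
grip_width: 36.8
finger_force: 0.0
```

Call:
hand_motion --increments '[[15,[0,0,0],0],[15,[0,0,-0.01],0],[15,[0,0,-0.05],0],[15,[0,0,-0.1],0],[15,[0,0,-0.1],0]]'

```text
time: 10.15
tool_pos: [435.4, 14.0, 290.1]
tcp_rot: [3.134, 0.001, 1.589]
contact_force: [0.2, -0.8, -2.9]
grip_width: 21.9
finger_force: 30.0
```

```bash
python3 -c "
from h import *
delta(*gw(0,0),300,np.pi/2-G)"
```

```text
d [-9.92800e+00  1.98197e+02 -9.89500e+00  9.30000e-02] pose [435.4  14.  290.1] 1.589 F [ 0.2 -0.8 -2.9] t 10.15 q6 -0.16
```

To row units: 198 mm / 1000 = 0.198, 130 mm / 1000 = 0.13, 0.093 rad / 4 = 0.0233.

Call:
hand_motion --increments '[[15,[-0.002,0.04,-0.01],0.0075],[15,[-0.004,0.085,-0.01],0.015],[15,[-0.007,0.13,-0.01],0.0233],[15,[-0.01,0.175,-0.01],0.0233],[15,[-0.01,0.198,-0.01],0.0233]]'

```text
time: 10.78
tool_pos: [634.0, 7.4, 294.7]
tcp_rot: [-3.14, -0.0, 1.496]
contact_force: [0.2, -0.1, -3.3]
grip_width: 21.5
finger_force: 30.0
```

Call:
hand_motion --increments '[[15,[0,0,0],0],[15,[0,0,0.03],0]]'

```text
time: 11.02
tool_pos: [632.5, 7.7, 267.4]
tcp_rot: [3.139, 0.0, 1.496]
contact_force: [-0.1, -0.2, -3.2]
grip_width: 21.7
finger_force: 30.0
```

```bash
python3 -c "
from h import *
delta(*gw(0,0),245,np.pi/2-G)"
```

```text
d [ 0.091  1.22  22.39   0.   ] pose [632.5   7.7 267.4] 1.496 F [-0.1 -0.2 -3.2] t 11.025 q6 -0.03
```

To row units: 21 mm / 1000 = 0.021, 12 mm / 1000 = 0.012.

Call:
hand_motion --increments '[[15,[0,0.001,0.012],0],[15,[0,0.001,0.021],0],[15,[0,0.001,0.021],0]]'

```text
time: 11.4
tool_pos: [633.4, 7.6, 245.4]
tcp_rot: [-3.141, -0.0, 1.496]
contact_force: [-0.1, 0.0, -2.6]
grip_width: 21.9
finger_force: 30.0
```

Call:
hand_motion --increments '[[15,[0,0,0.002],0],[15,[0,0,0.003],0],[15,[0,0,0.003],0]]'

```text
time: 11.78
tool_pos: [633.7, 7.6, 243.0]
tcp_rot: [3.141, -0.0, 1.496]
contact_force: [0.1, 0.3, -2.8]
grip_width: 21.8
finger_force: 30.0
```

To row units: 1.5 mm / 1000 = 0.0015.

Call:
hand_motion --increments '[[15,[0,0,0.0015],0],[15,[0,0,0.0015],0]]'

```text
time: 12.02
tool_pos: [633.6, 7.6, 241.1]
tcp_rot: [-3.141, -0.0, 1.496]
contact_force: [0.8, -1.6, -2.8]
grip_width: 21.8
finger_force: 30.0
```

Call:
hand_motion --increments '[[15,[0,0,0.0015],0],[15,[0,0,0.0015],0]]'

```text
time: 12.28
tool_pos: [633.6, 7.6, 239.5]
tcp_rot: [-3.141, -0.0, 1.496]
contact_force: [-0.5, 0.2, -3.0]
grip_width: 21.4
finger_force: 30.0
```

Call:
hand_motion --increments '[[15,[0,0,0.001],0],[15,[0,0,0.001],0]]'

```text
time: 12.52
tool_pos: [633.7, 7.5, 239.0]
tcp_rot: [3.141, -0.0, 1.496]
contact_force: [-0.5, -1.9, -1.1]
grip_width: 22.1
finger_force: 30.0
```

To row units: 1 mm / 1000 = 0.001.

Call:
hand_motion --increments '[[15,[0,0,0.001],0],[15,[0,0,0.001],0]]'

```text
time: 12.78
tool_pos: [633.7, 7.3, 238.0]
tcp_rot: [3.141, 0.0, 1.496]
contact_force: [-2.1, -2.2, 1.0]
grip_width: 22.0
finger_force: 30.0
```

Call:
hand_motion --increments '[[15,[0,0,0.001],0],[15,[0,0,0.001],0]]'

```text
time: 13.02
tool_pos: [633.7, 7.4, 237.9]
tcp_rot: [3.141, 0.0, 1.496]
contact_force: [-3.9, -2.6, 7.2]
grip_width: 21.8
finger_force: 30.0
```

To row units: -1 mm / 1000 = -0.001.

Call:
hand_motion --increments '[[30,[0,0,-0.001],0],[50,[0,0,-0.001],0],[70,[0,0,-0.001],0],[70,[0,0,-0.001],0],[70,[0,0,-0.001],0]]'

```text
time: 13.65
tool_pos: [633.7, 7.6, 237.6]
tcp_rot: [-3.141, -0.0, 1.496]
contact_force: [-0.4, -0.2, 0.3]
grip_width: 65.3
finger_force: 0.0
```

Call:
hand_motion --increments '[[92,[0,0,-0.015],0],[92,[0,0,-0.06],0],[92,[0.06,0,-0.12],0],[92,[0.06,0,-0.12],0]]'

```text
time: 14.15
tool_pos: [638.4, 69.2, 362.6]
tcp_rot: [3.135, -0.001, 1.497]
contact_force: [0.4, -0.8, -0.6]
grip_width: 91.6
finger_force: 0.0
```

```bash
python3 -c "
from h import *
d=snap('wrist');np.savez('w4.npz',**d); cv2.imwrite('pics/w4.png',d['color'][:,:,::-1])
delta(*gw(0,0),245,np.pi/2-G)"
```

```text
d [-6.29930e+01 -1.97000e-01  1.18605e+02  3.00000e-03] pose [638.5  70.5 363.6] 1.498 F [-0.4  1.3  0.8] t 14.2 q6 0.06
```

View pics/w4.png

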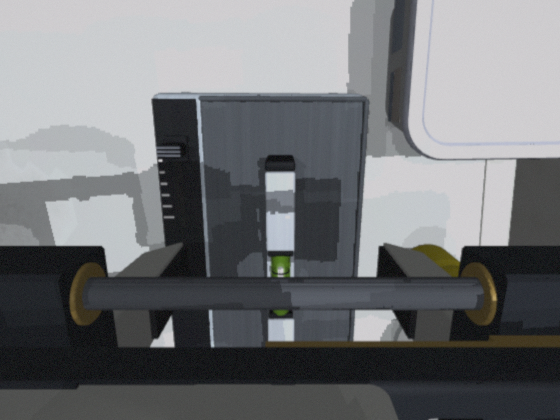

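Level stands upright and centred on the plate, slider at the shortest tick; vial at (280,280) half hidden by the finger bar. Going to the knob, from where the wrist camera looks at the level.

To row units: -248 mm / 1000 = -0.248, -175 mm / 1000 = -0.175.

```bash
python3 -c "
from h import *
delta(*gw(-19.4,-185),310,np.pi/2-G)"
```

```text
d [-2.47939e+02 -2.01010e+01  5.36050e+01  3.00000e-03] pose [638.5  70.5 363.6] 1.498 F [-0.4  1.3  0.8] t 14.2 q6 0.06
```

Call:
hand_motion --increments '[[92,[-0.06,0.007,0],0],[92,[-0.12,0.014,0],0],[92,[-0.175,0.02,0.02],0],[92,[-0.23,0.02,0.04],0],[92,[-0.248,0.02,0.053],0]]'

```text
time: 14.82
tool_pos: [638.5, -185.2, 303.6]
tcp_rot: [-3.14, 0.0, 1.492]
contact_force: [0.1, 0.6, 0.8]
grip_width: 91.7
finger_force: 0.0
```

Call:
hand_motion --increments '[[92,[0,0,0],0],[92,[0,0,0],0]]'

```text
time: 15.08
tool_pos: [639.9, -180.1, 305.5]
tcp_rot: [3.141, -0.0, 1.497]
contact_force: [0.1, 0.5, 1.4]
grip_width: 91.8
finger_force: 0.0
```

```bash
python3 -c "
from h import *
d=snap('wrist');np.savez('w5.npz',**d); t=snap('top');s=snap('scene');np.savez('t5.npz',**t);np.savez('s5.npz',**s)
for n,D in (('w',d),('t',t),('s',s)):
  hsv=cv2.cvtColor(D['color'],cv2.COLOR_RGB2HSV); m=cv2.inRange(hsv,(35,100,40),(60,255,255))
  print(n,m.sum()//255, cv2.boundingRect(cv2.findNonZero(m)) if m.any() else None)
delta(*gw(-19.4,-185),245,np.pi/2-G)
x,y,w,h=cv2.boundingRect(cv2.findNonZero(cv2.inRange(cv2.cvtColor(d['color'],cv2.COLOR_RGB2HSV),(35,100,40),(60,255,255))))
c=cv2.resize(d['color'][y-10:y+h+10,x-20:x+w+20],None,fx=6,fy=6)[:580,:800]; cv2.imwrite('pics/w5.png',c[:,:,::-1]); print(x,y,w,h)
"
```

```text
w 0 None
t 81 (277, 190, 25, 6)
s 81 (308, 200, 252, 183)
d [ 1.5200e+00 -3.9738e+01  6.0723e+01  2.0000e-03] pose [ 640.  -179.7  305.7] 1.498 F [-0.2 -0.   0.5] t 15.225 q6 -0.32Traceback (most recent call last):
  File "<string>", line 9, in <module>
    c=cv2.resize(d['color'][y-10:y+h+10,x-20:x+w+20],None,fx=6,fy=6)[:580,:800]; cv2.imwrite('pics/w5.png',c[:,:,::-1]); print(x,y,w,h)
      ~~~~~~~~~~^^^^^^^^^^^^^^^^^^^^^^^^^^^^^^^^^^^^^^^^^^^^^^^^^^^^
cv2.error: OpenCV(4.12.0) /io/opencv/modules/imgproc/src/resize.cpp:4208: error: (-215:Assertion failed) !ssize.empty() in function 'resize'
```

To row units: 90 mm / 1000 = 0.09, 50 mm / 1000 = 0.05.

Call:
hand_motion --increments '[[92,[0.05,-0.008,0],0],[92,[0.09,-0.016,0],0],[92,[0.09,-0.016,0],0],[92,[0.09,-0.016,0],0]]'

```text
time: 15.72
tool_pos: [630.5, -90.0, 305.3]
tcp_rot: [3.14, 0.001, 1.497]
contact_force: [0.0, -0.3, 0.6]
grip_width: 91.8
finger_force: 0.0
```

```bash
cat >> h.py <<'E'
def bub(D,z=40+50):
    hsv=cv2.cvtColor(D['color'],cv2.COLOR_RGB2HSV); m=cv2.inRange(hsv,(30,60,30),(70,255,255))
    n,l,st,ce=cv2.connectedComponentsWithStats(cv2.dilate(m,np.ones((5,5))))
    k=1+np.argmax(st[1:,4]); x,y,w,h=st[k,:4]; return x,y,w,h
E
python3 -c "
from h import *
d=snap('wrist');np.savez('w5.npz',**d)
x,y,w,h=bub(d); print(x,y,w,h)
c=cv2.resize(d['color'][max(y-12,0):y+h+12,max(x-20,0):x+w+20],None,fx=5,fy=5,interpolation=cv2.INTER_NEAREST)[:580,:800]; cv2.imwrite('pics/w5.png',c[:,:,::-1])
for r in range(y,y+h): print(r,d['color'][r,x+w//2-4:x+w//2+5].mean(0).round(0))
delta(*gw(-19.4,-185),300,np.pi/2-G)
"
```

```text
259 0 33 114
0 [51. 53. 57.]
1 [52. 55. 57.]
2 [65. 77. 59.]
3 [ 87. 114.  58.]
4 [100. 136.  55.]
5 [ 98. 135.  52.]
6 [ 95. 133.  49.]
7 [ 95. 133.  49.]
8 [ 95. 133.  48.]
9 [ 95. 133.  49.]
10 [ 95. 133.  48.]
11 [ 97. 135.  48.]
12 [103. 142.  51.]
13 [109. 151.  55.]
14 [109. 152.  53.]
15 [110. 152.  54.]
16 [109. 151.  54.]
17 [109. 152.  53.]
18 [109. 152.  54.]
19 [113. 154.  58.]
20 [124. 164.  74.]
21 [142. 179.  97.]
22 [168. 195. 137.]
23 [196. 210. 180.]
24 [213. 219. 205.]
25 [221. 224. 216.]
26 [223. 226. 219.]
27 [224. 227. 220.]
28 [224. 227. 220.]
29 [224. 227. 220.]
30 [224. 227. 220.]
31 [224. 227. 220.]
32 [223. 226. 219.]
33 [211. 214. 207.]
34 [156. 158. 154.]
35 [73. 74. 75.]
36 [80. 81. 83.]
37 [159. 162. 159.]
38 [209. 213. 206.]
39 [218. 222. 214.]
40 [224. 226. 220.]
41 [224. 227. 220.]
42 [224. 227. 220.]
43 [224. 227. 220.]
44 [224. 227. 220.]
45 [224. 227. 220.]
46 [221. 225. 216.]
47 [213. 221. 204.]
48 [193. 21
[... 724 characters left out ...]
106. 147.  52.]
86 [108. 151.  53.]
87 [108. 151.  53.]
88 [109. 151.  54.]
89 [108. 151.  53.]
90 [108. 151.  53.]
91 [108. 151.  53.]
92 [108. 151.  53.]
93 [108. 151.  52.]
94 [108. 151.  54.]
95 [108. 151.  53.]
96 [108. 151.  53.]
97 [108. 151.  54.]
98 [109. 151.  54.]
99 [109. 151.  53.]
100 [108. 151.  52.]
101 [108. 151.  52.]
102 [109. 151.  52.]
103 [109. 151.  53.]
104 [107. 150.  52.]
105 [107. 150.  52.]
106 [108. 151.  53.]
107 [107. 150.  52.]
108 [105. 147.  51.]
109 [100. 139.  52.]
110 [ 89. 119.  56.]
111 [66. 79. 58.]
112 [54. 57. 58.]
113 [49. 51. 55.]
d [-8.6668e+01 -2.3696e+01  5.1550e+00  1.0000e-03] pose [630.5 -90.7 305.2] 1.496 F [ 0.3 -0.8 -0.5] t 15.775 q6 -0.19
```

View pics/w5.png

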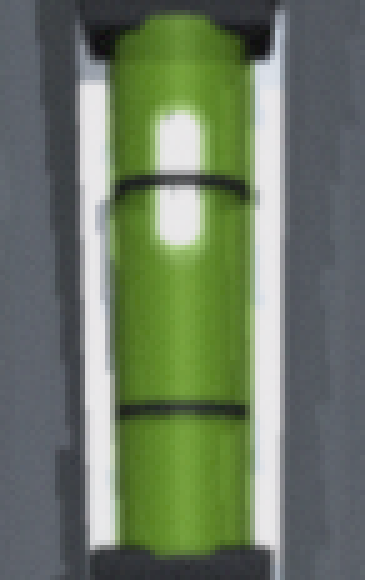

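Bubble centre at row 35.5, rings at 35.5 and 81 (2.07 px/mm): 11 mm to the left, so ≈2.2 rad clockwise is needed.

To row units: -87 mm / 1000 = -0.087, -45 mm / 1000 = -0.045.

Call:
hand_motion --increments '[[92,[-0.045,-0.012,0],0],[92,[-0.087,-0.024,0.005],0],[80,[-0.087,-0.024,0.005],0],[70,[-0.087,-0.024,0.005],0]]'

```text
time: 16.27
tool_pos: [599.9, -176.0, 299.8]
tcp_rot: [3.141, -0.0, 1.494]
contact_force: [0.2, -0.1, 0.5]
grip_width: 76.0
finger_force: 0.0
```

```bash
python3 -c "
from h import *
d=snap('top');np.savez('t6.npz',**d)
delta(*gw(-19.4,-185),245,np.pi/2-G)"
```

```text
d [ 3.2000e-02  3.2800e-01  5.4809e+01 -0.0000e+00] pose [ 600.1 -175.3  299.8] 1.495 F [-0.4  0.1 -0. ] t 16.325 q6 -0.33
```

Call:
hand_motion --increments '[[70,[0,0,0.03],0],[70,[0,0,0.055],0],[70,[0,0,0.055],0],[30,[0,0,0.055],0],[30,[0,0,0.055],0]]'

```text
time: 16.95
tool_pos: [600.4, -175.3, 246.1]
tcp_rot: [3.139, 0.001, 1.496]
contact_force: [0.5, -0.9, 0.4]
grip_width: 54.6
finger_force: 0.0
```

Call:
hand_motion --increments '[[30,[0,0,0],0],[30,[0,0,0],0],[30,[0,0,0],0]]'

```text
time: 17.32
tool_pos: [600.7, -175.5, 245.6]
tcp_rot: [3.138, 0.001, 1.496]
contact_force: [4.6, 1.1, -0.1]
grip_width: 38.9
finger_force: 30.0
```

To row units: 1 mm / 1000 = 0.001, 0.9 rad / 4 = 0.225.

Call:
hand_motion --increments '[[30,[0,0.001,0],0.045],[30,[0,0.001,0],0.09],[30,[0,0.001,0],0.135],[30,[0,0.001,0],0.18],[30,[0,0.001,0],0.225]]'

```text
time: 17.95
tool_pos: [600.6, -175.1, 245.5]
tcp_rot: [-3.141, 0.0, 0.59]
contact_force: [-4.0, 2.9, 4.7]
grip_width: 38.8
finger_force: 30.0
```

Call:
hand_motion --increments '[[30,[0,0,0],0.045],[30,[0,0,0],0.09],[30,[0,0,0],0.135],[30,[0,0,0],0.18],[30,[0,0,0],0.225]]'

```text
time: 18.58
tool_pos: [600.5, -174.4, 245.5]
tcp_rot: [-3.14, 0.002, -0.31]
contact_force: [-2.9, 7.3, 6.2]
grip_width: 38.9
finger_force: 30.0
```

Call:
hand_motion --increments '[[30,[0,0,0],0.045],[30,[0,0,0],0.09],[30,[0,0,0],0.1],[30,[0,0,0],0.1]]'

```text
time: 19.08
tool_pos: [600.7, -174.0, 245.5]
tcp_rot: [-3.14, 0.002, -0.704]
contact_force: [-1.8, 7.0, 5.6]
grip_width: 38.7
finger_force: 30.0
```

Call:
hand_motion --increments '[[30,[0,0,0],0],[30,[0,0,0],0],[30,[0,0,0],0],[30,[0,0,0],0],[30,[0,0,0],0]]'

```text
time: 19.7
tool_pos: [600.7, -174.0, 245.5]
tcp_rot: [-3.14, 0.002, -0.704]
contact_force: [-2.0, 6.4, 6.3]
grip_width: 38.9
finger_force: 30.0
```

```bash
cat >> h.py <<'E'
def topbub():
    # bubble offset toward +y in mm from the top view, via whitish blob within the green vial
    D=snap('top'); I=D['color'].astype(float)
    x,y,w,h=bub(D); g=cv2.inRange(cv2.cvtColor(D['color'],cv2.COLOR_RGB2HSV),(30,60,30),(70,255,255))[y:y+h,x:x+w]
    r=int(round(y+np.nonzero(g)[0].mean())); row=I[r-1:r+2,x-3:x+w+3].mean(0)
    print((x,y,w,h),r); print(row.round(0).astype(int).tolist())
E
python3 -c "
from h import *
topbub()
delta(*gw(-19.4,-185),300,np.pi/2-G)"
```

```text
(np.int32(274), np.int32(187), np.int32(30), np.int32(11)) 192
[[222, 222, 217], [214, 214, 209], [183, 184, 180], [132, 135, 133], [90, 98, 88], [81, 101, 66], [87, 116, 60], [93, 125, 60], [94, 127, 59], [94, 127, 59], [93, 125, 59], [88, 117, 58], [87, 113, 60], [99, 125, 72], [125, 148, 100], [150, 168, 130], [166, 179, 149], [171, 183, 154], [171, 184, 154], [167, 182, 147], [152, 172, 129], [126, 152, 99], [100, 127, 72], [89, 117, 61], [93, 125, 60], [97, 132, 60], [99, 134, 60], [99, 134, 61], [97, 132, 59], [92, 124, 61], [86, 108, 68], [103, 112, 100], [151, 155, 151], [196, 198, 194], [218, 218, 213], [223, 222, 218]]
d [  0.637   1.121 -54.502  -2.2  ] pose [ 600.7 -174.   245.5] -0.704 F [-1.3  7.4  6.3] t 19.75 q6 1.87
```

Top profile: rings at columns ≈11.7 and 22.8, bubble centre 17.4 – centred. Releasing and verifying from close by.

Call:
hand_motion --increments '[[70,[0,0,0],0],[70,[0,0,0],0],[70,[0,0,0],0],[70,[0,0,0],0],[70,[0,0,0],0]]'

```text
time: 20.38
tool_pos: [600.8, -175.6, 244.7]
tcp_rot: [-3.141, 0.0, -0.704]
contact_force: [-0.1, -0.7, 0.2]
grip_width: 69.7
finger_force: 0.0
```

Call:
hand_motion --increments '[[70,[0,0,-0.03],0],[70,[0,0,-0.06],-0.045],[0,[0,0,-0.06],-0.09],[0,[0,0,-0.06],-0.135],[0,[0,0,-0.06],-0.18]]'

```text
time: 21.0
tool_pos: [600.8, -175.5, 304.8]
tcp_rot: [-3.142, -0.0, 0.022]
contact_force: [-0.1, -0.7, 1.0]
grip_width: 44.6
finger_force: 0.0
```

Call:
hand_motion --increments '[[0,[0,0,0],-0.045],[0,[0,0,0],-0.09],[0,[0,0,0],-0.135],[0,[0,0,0],-0.18],[0,[0,0,0],-0.225]]'

```text
time: 21.62
tool_pos: [600.8, -175.5, 304.7]
tcp_rot: [-3.142, -0.0, 0.922]
contact_force: [0.1, -0.3, -0.4]
grip_width: 0.7
finger_force: 0.0
```

Call:
hand_motion --increments '[[0,[0,0,0],-0.045],[0,[0,0,0],-0.09],[0,[0,0,0],-0.135],[0,[0,0,0],-0.145],[0,[0,0,0],-0.145]]'

```text
time: 22.25
tool_pos: [600.8, -175.5, 304.7]
tcp_rot: [3.142, -0.0, 1.495]
contact_force: [0.5, -0.1, 0.0]
grip_width: 0.5
finger_force: 0.0
```

```bash
python3 -c "
from h import *
delta(630.5,-90.5,305.5,np.pi/2-G)"
```

```text
d [87.011 23.161 -0.807 -0.   ] pose [ 600.8 -175.5  304.7] 1.495 F [ 0.5 -0.1  0. ] t 22.25 q6 -0.33
```

Units first: shifts go in shares of 1000 mm and turns go in shares of 4 rad. So 87 mm / 1000 = 0.087, 45 mm / 1000 = 0.045.

Call:
hand_motion --increments '[[0,[0.045,0.012,0],0],[0,[0.087,0.023,0],0],[0,[0.087,0.023,0],0],[0,[0.087,0.023,0],0]]'

```text
time: 22.75
tool_pos: [630.2, -90.7, 304.6]
tcp_rot: [-3.141, 0.0, 1.496]
contact_force: [-0.5, -0.2, -0.1]
grip_width: 0.7
finger_force: 0.0
```

```bash
python3 -c "
from h import *
d=snap('wrist');np.savez('w7.npz',**d)
x,y,w,h=bub(d); xc=x+w//2; g=d['color'][:120,xc-4:xc+5].mean(1); b=g[:,2]; L=g[:,1]
br=np.nonzero(b>110)[0]; dk=np.nonzero(L[8:105]<100)[0]+8
print(x,y,w,h,'bubble',br.min(),br.max(),'dark',dk)
for u,v in((xc,dk.min()),(xc,dk.max()),(xc,58)): print(cast(d,u,v,90).round(1))
delta(*cast(d,xc,(dk.min()+dk.max())/2,90)[:2],288,np.pi/2-G)"
```

```text
259 0 34 110 bubble 40 119 dark [29 30 31 76 77 78]
[635.9  19.6  90. ]
[634.   -3.5  90. ]
[634.8   6.1  90. ]
d [ 9.9531e+01 -2.6760e+00  1.6663e+01 -1.0000e-03] pose [630.1 -91.2 304.7] 1.495 F [ 0.3 -0.6 -0.4] t 22.8 q6 -0.19
```

Bubble rows 40–≈68, rings 30 and 77: centred. Pressing with closed fingers at the middle.

To row units: 99 mm / 1000 = 0.099, 50 mm / 1000 = 0.05.

Call:
hand_motion --increments '[[0,[0.05,-0.001,0],0],[0,[0.099,-0.003,0],0],[0,[0.099,-0.003,0.015],0],[0,[0.099,-0.003,0.028],0],[0,[0.099,-0.003,0.028],0]]'

```text
time: 23.42
tool_pos: [634.3, 6.8, 275.0]
tcp_rot: [-3.138, 0.0, 1.494]
contact_force: [-0.5, -0.1, 1.0]
grip_width: 0.1
finger_force: 0.0
```

Call:
hand_motion --increments '[[0,[0,0,0.003],0],[0,[0,0,0.005],0],[0,[0,0,0.005],0]]'

```text
time: 23.8
tool_pos: [634.8, 8.2, 271.8]
tcp_rot: [3.141, -0.0, 1.495]
contact_force: [-0.4, -0.6, -0.0]
grip_width: 0.8
finger_force: 0.0
```

```bash
python3 -c "
from h import *
delta(634.9,8.05,268,np.pi/2-G)"
```

```text
d [-0.173  0.152  3.806 -0.   ] pose [634.8   8.2 271.8] 1.495 F [-0.4 -0.6 -0. ] t 23.8 q6 -0.03
```

To row units: 3 mm / 1000 = 0.003, 1.5 mm / 1000 = 0.0015.

Call:
hand_motion --increments '[[0,[0,0,0.0015],0],[0,[0,0,0.003],0],[0,[0,0,0.003],0]]'

```text
time: 24.18
tool_pos: [634.7, 8.6, 268.6]
tcp_rot: [-3.141, -0.0, 1.496]
contact_force: [0.3, 0.8, -0.4]
grip_width: 0.3
finger_force: 0.0
```

Call:
hand_motion --increments '[[0,[0,0,0.001],0],[0,[0,0,0.001],0]]'

```text
time: 24.42
tool_pos: [634.8, 8.6, 268.3]
tcp_rot: [3.141, -0.0, 1.496]
contact_force: [-2.6, 0.3, 4.4]
grip_width: 0.3
finger_force: 2.1
```

Call:
hand_motion --increments '[[0,[0,0,0.001],0],[0,[0,0,0.001],0]]'

```text
time: 24.68
tool_pos: [634.9, 8.6, 268.3]
tcp_rot: [3.14, -0.0, 1.496]
contact_force: [-3.3, -0.2, 10.1]
grip_width: 0.3
finger_force: 4.9
```

To row units: 1 mm / 1000 = 0.001.

Call:
hand_motion --increments '[[0,[0,0,0.001],0],[0,[0,0,0.001],0]]'

```text
time: 24.92
tool_pos: [635.0, 8.6, 268.4]
tcp_rot: [3.138, 0.0, 1.496]
contact_force: [-4.1, 0.8, 14.3]
grip_width: 0.7
finger_force: 7.4
```

Call:
hand_motion --increments '[[0,[0,0,0],0],[0,[0,0,0],0],[0,[0,0,0],0],[0,[0,0,0],0],[0,[0,0,0],0]]'

```text
time: 25.55
tool_pos: [635.0, 8.6, 268.3]
tcp_rot: [3.138, 0.0, 1.496]
contact_force: [-4.7, 0.6, 14.6]
grip_width: 0.3
finger_force: 7.4
```

Call:
hand_motion --increments '[[0,[0,0,0],0],[0,[0,0,0],0],[0,[0,0,0],0],[0,[0,0,0],0],[0,[0,0,0],0]]'

```text
time: 26.18
tool_pos: [635.0, 8.6, 268.3]
tcp_rot: [3.138, 0.0, 1.496]
contact_force: [-3.3, 1.0, 14.2]
grip_width: 0.3
finger_force: 7.4
```

Call:
hand_motion --increments '[[0,[0,0,0],0],[0,[0,0,0],0],[0,[0,0,0],0],[0,[0,0,0],0],[0,[0,0,0],0]]'

```text
time: 26.8
tool_pos: [635.0, 8.6, 268.3]
tcp_rot: [3.138, 0.0, 1.496]
contact_force: [-5.2, 0.9, 14.9]
grip_width: 0.2
finger_force: 7.4
```

```bash
python3 -c "
from h import *
d=snap('scene');t=snap('top')
a=cv2.resize(d['color'][160:300,210:390],None,fx=4,fy=4,interpolation=cv2.INTER_CUBIC)
cv2.imwrite('pics/s9.png',a[:,:,::-1])"
```

```text
(no output)
```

View pics/s9.png

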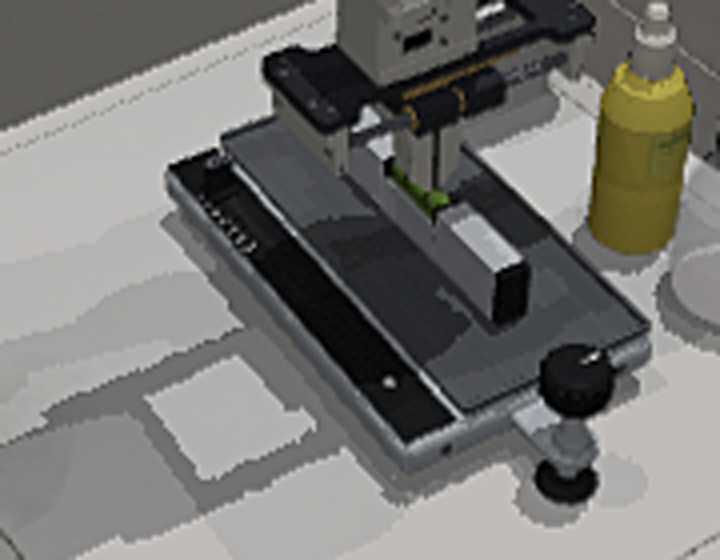

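The level stands upright under the fingers at ≈(430,190), the slider is at the left stop (215,165), and the knob is turned. The press is steady at about 14.5 N.

```bash
python3 -c "
from plant import bot
print(bot.close_job())"
```

```text
the job is handed in; nothing more can be done
None
```

I handed the job in at about 27 s: the slider is at its off stop, the level stands lengthwise mid-plate, and the fingers are pressing it steadily at about 14.5 N; the bubble was centred just before the press, but the fingers hid it during the press.

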